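# Open the roller rig's guard

## Robot

A 7-joint arm with a two-finger parallel gripper is mounted at the origin on the work surface. World frame = base frame: x ahead of the robot, y to its left, z up, the work surface at z = 0. Lengths are in m, angles in degrees, forces in N, time in s.
With the tool pointing down it reaches from about 0.425 to 0.825 m from the base axis. Payload 3.6 kg.
Tool frame: the origin (TCP) lies at the very end of the fingers, on their centre line; the grasp point (between the pads) lies 19 mm behind it (robot.hold_point_z is the distance from the TCP to the grasp point, in m); z points along the fingers, y is the line along which they close (so a half turn about z gives the same grasp; the last joint's range is limited). The gripper opens to 93 mm and grips with 3 to 60 N. Pads are 15 mm wide; open, the fingers measure 128 mm over their backs; the gripper's body (75 mm by 188 mm) begins 65 mm behind the grasp point.
Start: joints at [-1.518, 35.231, -0.722, 81.555, 0.464, 63.22, -2.315], TCP at [0.65, 0, 0.219] pointing down, gripper open.
Joint ranges: [-178.69, 178.69], [-17.37, 117.87], [-77.05, 75.6], [15.02, 138.74], [-78.02, 258.01], [0.78, 113.62], [-162.83, 162.83]. Speed limits (degrees/s): [159.86, 159.86, 180, 180, 180, 180, 180].

## Interface

Orientations are given as [roll, pitch, yaw] about the fixed x, y, z axes, in that order (R = Rz(yaw) Ry(pitch) Rx(roll)).
In Python, from rig import robot gives the robot as it stands.
- The arm moves only by the tool servo_tool, never from a script. Its arguments are lists of equal length, an entry for each row: "xyz": the shift along the tool's x, y, z each as a share of 1 m, from -1 to 1, a list of three; "delta_rot": the turn, a rotation vector about the tool's x, y, z each as a share of 180 degrees, from -1 to 1, a list of three. A call has 1 to 10 rows; each row is the pose to reach, as a shift and turn from the pose commanded when the call began, along the tool's axes at that moment, turning the shorter way round; what a row does not reach only later rows make up. A row lasts 1/10 s, in which the tool goes at most 50 mm and 8.59 degrees, less where a joint would pass 70% of its speed; a pose out of reach is approached as far as the arm can. A call with a number of a shift or a turn outside -1 to 1 is refused whole. A call with a gripper value outside its range is refused whole. "grip" is the closure in counts, from 0 (fully open) to 255 (shut), set as the call begins (left out, the last holds). The fingers move at their own pace and stop on an object; "force" is the grip in N (left out, the last holds). Time passes only in rows, so rows that repeat a pose let the fingers close. It gives the time, the measured TCP pose, the force, the opening and the grip force at its end, in the units of the state.
- robot.state(): the state, without advancing time (a new reading comes with each control period).
- robot.camera(name): name is "scene" or "side" or "wrist"; returns a dict with "image" (420x560x3 uint8, red, green, blue), "range_z" (420x560 float32, m along the optical axis (not along the pixel's ray), 0 where there is no reading), "fx", "fy", "cx", "cy" (pixels), "dist" ([k1, k2, p1, p2, k3] as OpenCV has them; the pictures are not rectified), "position" and "attitude" of the camera in the world. Camera axes: x right, y down, z forward; pixel columns grow to the right and rows downward; lengths in m; the calibration is good to about 2 mm. A picture is of the moment at which its call begins.
- robot.hand_in(): hands the job in; it is judged then, once.
Trained networks look in a picture, given as the dict that the camera call returned (one of the last four; its "shot" number tells which), for a name from the list of things; names that differ only in an ending like _2 or _b are one class to them, and where a whole thing is asked for, a point or a joint stands for the part that bears it (a point fixed in the world has none). Each returns a list of dicts, best first, with "confidence" (0 to 1); they miss things now and then, are a little off and sometimes report something else, mostly with a low value. They report only what shows in the picture. A call takes as long as a camera call. They do not tell look-alikes from the thing itself.
- robot.cut_out(picture, thing): "pixels" (420x560 bool, what is visible of it) and "location" ([column, row] in pixels, amid what is visible of it).
The state is a dict: "t": time; "q": joint angles; "qd": joint speeds; "joint_efforts": joint torques, N m; "tcp_pos": TCP position; "tool_rot": TCP orientation; "force": force on the tool from outside, world axes, zero at the start; "moment": the same for the moment, N m; "finger_gap": opening from 0.0 (shut) to 1.0 (fully open); "gripper_force": force on a finger pad.
Only numpy, scipy, OpenCV 4.12 (cv2) and the standard library are available. Lean on these libraries where they do the work, as an engineer would, in place of code of your own. Each camera call takes 0.05 s, during which the arm holds its last target. There are 200 camera calls.

## Task

Open up the roller run-in rig: first press the large mushroom-headed stop button on the push-button station, then push the rig's clear counterweighted hood up by its front bar with your fingers until it goes past its balance point and stays up by itself, fully open. Ease it up rather than flinging it, do not press the small start button, and leave the wrench, bearing and bottle where they are.

Things in the scene. Friction and masses are not known exactly. Their poses are not given: they have to be found in the camera images.
- stop_top (a point): Centre of the top of the stop button: a black domed mushroom head, 40 mm across, on the grey push-button station. It stands 84 mm above the bench, highest thing on the station, pressed straight down against a light spring (1 N to begin, about 5 N at the full 6 mm), springs back when let go.
- stop_button (a joint): Travel of the stop button: 0 out, 0.006 m fully in. It counts as pressed beyond 4 mm.
- start_button (a joint): Travel of the start button beside it (74 mm from the stop button, on the station's own -y side): a small flat black button 25 mm across whose top is 70 mm above the bench. 0 out, 0.006 m in. Leave it alone.
- station: Push-button station: fixed grey box 85 mm (its x) by 155 mm (its y) by 58 mm high carrying both buttons on top. Origin at the centre of its underside; stop button at its y = +37 mm, start button at y = -37 mm.
- hinge (a point): Middle of the hood's horizontal hinge axis, fixed to the rig, 110 mm above the bench. Its y axis runs along the hinge (level), its x axis points level from the shut hood's front bar towards the hinge, z is up.
- rig: Roller run-in rig, fixed to the bench. Origin on the bench under the hinge point, same axes. Base plate 300 mm wide, from 200 mm in front of the hinge (-x) to 110 mm behind; hinge posts at y = +-139 mm; inside the hood a roller in two bearing blocks, 103 mm high; a gearmotor up to 140 mm high outside it on the +y side (y 150 to 350, x -150 to -30 mm).
- guard (a joint): Hood angle: 0 shut, 1.48 rad fully open against the stop. The front bar swings up and over, away from the operator. The hood weighs about 1.3 kg with its counterweights; lifting the bar takes 2 to 4 N at first, less as it rises; it balances near 0.84 rad and beyond that its weights carry it open, short of that it falls shut. The hinge is damped, so it then falls open smoothly without help.
- bar_mid (a point): Middle of the hood's front bar: a level round steel bar 14 mm thick and 250 mm long, parallel to the hinge and 232 mm from it. Shut, it is 170 mm above the bench and 224 mm in front of the hinge (15 degrees above level as seen from the hinge). The bar is free from in front and from below.
- hood: Hood with bar and counterweights. Origin at the hinge's middle; axes as the hinge point's when shut. A 4 mm top sheet joins the bar and runs back towards the hinge between two side arms (y = +-120 mm). A front sheet hangs 60 mm behind the bar, down to 34 mm above the bench: fingers have 60 mm under the overhang. Cranked tails behind the hinge carry two 42 mm round steel weights, 85 mm from it.
- wrench: Loose open-ended wrench 160 mm long lying on the bench in front of the rig. Leave it.
- bearing: Loose ball bearing lying flat on the bench by the rig's front right, 52 mm across, 15 mm high. Leave it.
- threadlock: Loose small white bottle standing on the bench in front of the gearmotor, 34 mm across, 100 mm high. Leave it.
Things that resemble listed ones, but are neither listed nor needed, are in the scene too. Of the things like the station, leave any that is green or orange; of the rest the smaller one is meant.

How it is judged (in metres and radians):
On the way, in this order (a step that is already met when the one before it is completed fails the run):
1. the stop button is pressed while the hood is still shut (value of joint stop_button above 0.004 m and value of joint guard below 0.1 rad), for 0.05 s.
2. the fingers push the hood upward (value of joint guard above 0.15 rad and contact force between the fingers and hood above 0.3 N), for 0.05 s.
3. the hood has gone past its balance point (value of joint guard above 1 rad), for 0.05 s.
At the end, for the whole second after the job is handed in: The stop button was pressed (over 4 mm) before the hood was raised; the fingers pushed the hood up; it now stays by itself at more than 1.40 rad (fully open is 1.48), at rest, the stop button let go, and wrench, bearing and bottle within 30 mm of where they were (value of joint guard above 1.4 rad and velocity of joint guard between -0.05 and 0.05 rad/s and value of joint stop_button below 0.002 m and distance of each of wrench, bearing, threadlock from where it was at the start of the episode below 0.03 m); the robot touches nothing.
It fails at once if the start button is pressed (value of joint start_button above 0.002 m).
It fails at once if the hood is flung open (faster than 3 rad/s) (velocity of joint guard above 3 rad/s).
It fails at once if the wrench, bearing or bottle is moved, lifted or knocked over (distance of any of wrench, bearing, threadlock from where it was at the start of the episode above 0.03 m or angle between threadlock's own z axis and vertical above 0.5 rad).
It also fails if it takes over 51 s, if anything falls off the work surface, if the arm or the gripper's body presses on something with over 40 N, if the wrist force passes 120 N, or if a joint passes its speed limit or range.

## Working session

There is one attempt and no reset: what is moved stays moved. The work goes in short steps, Python scripts to look and compute and a tool call to move; the robot and the scene stay as the last step left them, time stands still between calls to the robot, and variables do not carry over. Pictures are saved under pics/ and viewed, at most 10 in all, crops included, and the job is handed in when it is done.

Besides the shell and the picture viewer there is one more tool, called after "Request:" as name(argument=value, ...) on one line, values as JSON. servo_tool: Moves the arm, as the interface text tells. Shift numbers are shares of 1 m and turn numbers shares of 180 degrees, none past 1 either way. Its arguments: {"type":"object","properties":{"xyz":{"type":"array","items":{"type":"array","items":{"type":"number","minimum":-1,"maximum":1}}},"delta_rot":{"type":"array","items":{"type":"array","items":{"type":"number","minimum":-1,"maximum":1}}},"grip":{"type":"number"},"force":{"type":"number"}},"required":["xyz","delta_rot"]}

```bash
mkdir -p pics; cat > h.py <<'E'
import numpy as np,cv2
from scipy.spatial.transform import Rotation as R
from rig import robot
def Rm(a):
    a=np.array(a,float)
    return a if a.shape==(3,3) else R.from_euler('xyz',a,degrees=True).as_matrix()
def pts(p,mask):
    v,u=np.nonzero(mask&(p['range_z']>0)); z=p['range_z'][v,u]
    K=np.array([[p['fx'],0,p['cx']],[0,p['fy'],p['cy']],[0,0,1.]])
    n=cv2.undistortPoints(np.stack([u,v],1).astype(float)[:,None],K,np.array(p['dist'],float))[:,0]
    c=np.c_[n,np.ones(len(n))]*z[:,None]
    return c@Rm(p['attitude']).T+np.array(p['position'])
E
python3 - <<'E'
from h import *
print(robot.state())
for n in ("scene","side"):
    p=robot.camera(n); cv2.imwrite(f'pics/{n}0.png',p['image'][:,:,::-1])
    print(n,p['position'],p['attitude'],p['fx'])
    for t in ("stop_top","station","start_button","bar_mid","hood","rig","wrench","bearing","threadlock"):
        try:
            for d in robot.cut_out(p,t)[:3]:
                q=pts(p,d['pixels'])
                print(t,round(d['confidence'],2),np.round(d['location']),d['pixels'].sum(),np.round(np.median(q,0),3) if len(q) else '',np.round(np.percentile(q,[2,98],axis=0),3).tolist() if len(q) else '')
        except Exception as e: print(t,e)
E
```

```text
{'t': 0.0, 'q': array([-1.52035466, 35.28876843, -0.72189155, 81.63916993,  0.46505859,
       63.21930332, -2.3142099 ]), 'qd': array([ 0.00623815,  0.08514756,  0.02984576, -0.02151163,  0.06526623,
        0.00930395, -0.02863375]), 'joint_efforts': array([ 5.37042069e-04, -4.58937871e+01,  2.08912762e-01, -1.65743172e+01,
       -6.11085235e-02,  2.03703978e-02,  2.53581929e-04]), 'tcp_pos': array([6.49221655e-01, 1.80526450e-05, 2.17499129e-01]), 'tool_rot': array([-1.79855695e+02,  3.44731509e-03,  9.00060006e+01]), 'force': array([ 0.05668434,  0.03626422, -0.30501046]), 'moment': array([ 0.00073207, -0.00769786, -0.06295409]), 'gripper_force': 0.0, 'finger_gap': 0.9988034468697634}
scene [1.24276326 0.74053476 0.81402233] [-122.89120125    0.33043627  137.76201909] 444.49956558814586
stop_top 0.66 [168. 179.] 168 [ 0.672 -0.408  0.117] [[0.646, -0.436, 0.091], [0.69, -0.392, 0.123]]
stop_top 0.41 [312. 174.] 147 [ 0.292 -0.134  0.11 ] [[0.266, -0.161, 0.086], [0.309, -0.117, 0.117]]
station 0.95 [219. 183.] 356 [ 0.498 -0.372  0.039] [[0.425, -0.445, 0.006], [0.517, -0.299, 0
[... 1803 characters left out ...]
, 0.097]]
start_button 0.46 [230. 399.] 187 [ 0.286 -0.488  0.07 ] [[0.275, -0.498, 0.062], [0.298, -0.474, 0.073]]
bar_mid 0.92 [314. 196.] 5274 [ 0.626 -0.052  0.149] [[0.518, -0.157, 0.022], [0.821, 0.106, 0.187]]
hood 0.9 [313. 197.] 4994 [ 0.623 -0.056  0.15 ] [[0.518, -0.156, 0.045], [0.81, 0.102, 0.188]]
rig 0.82 [323. 215.] 10590 [ 0.649 -0.086  0.104] [[0.522, -0.17, 0.012], [0.847, 0.254, 0.181]]
wrench 0.5 [233. 226.] 213 [0.417 0.075 0.008] [[0.34, 0.048, 0.002], [0.48, 0.111, 0.011]]
bearing 0.73 [260. 262.] 272 [ 0.465 -0.106  0.015] [[0.441, -0.127, 0.001], [0.488, -0.08, 0.019]]
threadlock 0.48 [241. 187.] 254 [0.487 0.225 0.051] [[0.473, 0.217, 0.003], [0.503, 0.245, 0.102]]
```

View pics/side0.png

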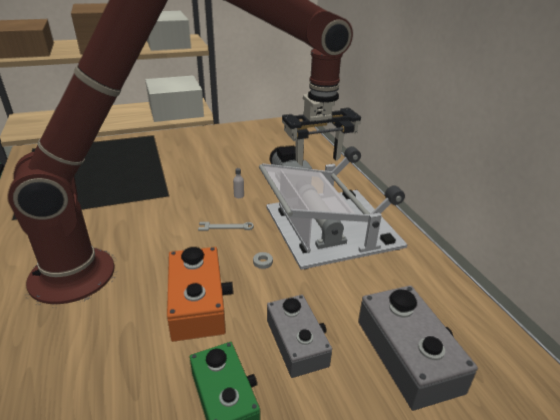

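View pics/scene0.png

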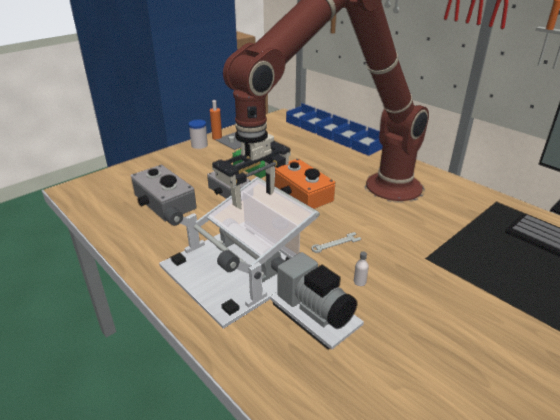

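The side view shows two grey stations: the smaller at (298,335) with its stop at (291,304), and a larger decoy at (415,345). The green and orange ones are decoys too. The hood's bar faces the robot, near x≈0.53. Next I'll fit the dome and the bar precisely.

```bash
python3 - <<'E'
from h import *
P={n:robot.camera(n) for n in("scene","side")}
for n,p in P.items():
    al=pts(p,np.ones((420,560),bool))
    m=(abs(al[:,0]-.455)<.06)&(abs(al[:,1]+.335)<.05)&(al[:,2]>.072)&(al[:,2]<.095)
    if m.sum()>5:
        q=al[m]; print(n,'dome',m.sum(),q.mean(0).round(4),np.percentile(q,[2,98],axis=0).round(3).tolist())
        t=q[q[:,2]>np.percentile(q[:,2],98)-.003]; print('top',t.mean(0).round(4),len(t), cv2.minEnclosingCircle(q[:,:2].astype(np.float32)))
    # bottle/threadlock etc.
    for t in("bar_mid","hood"):
      for d in robot.cut_out(p,t)[:1]:
        q=pts(p,d['pixels'])
        # front bar: per y-bin minimum x of z>.155
        h=q[(q[:,2]>.155)&(q[:,2]<.19)]
        rows=[]
        for y in np.arange(-.16,.14,.02):
            b=h[(h[:,1]>=y)&(h[:,1]<y+.02)]
            if len(b)>3:
                i=np.argsort(b[:,0])[:max(3,len(b)//20)]; rows.append(b[i].mean(0))
        rows=np.array(rows); print(n,t,rows.round(3).tolist())
    # station top plane
    m=(abs(al[:,0]-.455)<.09)&(abs(al[:,1]+.37)<.1)&(abs(al[:,2]-.058)<.006)
    if m.sum()>50: print('stationtop',cv2.minAreaRect(al[m][:,:2].astype(np.float32)))
    # bench gearmotor etc
    m=(al[:,0]>.45)&(al[:,0]<.9)&(al[:,1]>.15)&(al[:,1]<.4)&(al[:,2]>.115)&(al[:,2]<.2)
    print('motor>115',np.percentile(al[m],[2,98],axis=0).round(3).tolist() if m.sum() else '')
E
```

```text
scene bar_mid [[0.531, -0.142, 0.178], [0.521, -0.13, 0.177], [0.52, -0.111, 0.177], [0.531, -0.096, 0.173], [0.519, -0.065, 0.177], [0.52, -0.048, 0.178], [0.521, -0.033, 0.177], [0.52, -0.011, 0.178], [0.521, 0.007, 0.177], [0.521, 0.029, 0.177], [0.52, 0.048, 0.177], [0.522, 0.069, 0.177], [0.525, 0.089, 0.177], [0.524, 0.104, 0.172]]
scene hood [[0.542, -0.142, 0.173], [0.523, -0.13, 0.176], [0.523, -0.113, 0.177], [0.534, -0.096, 0.172], [0.548, -0.071, 0.168], [0.524, -0.048, 0.177], [0.523, -0.03, 0.177], [0.523, -0.011, 0.177], [0.524, 0.007, 0.175], [0.526, 0.032, 0.176], [0.524, 0.051, 0.177], [0.523, 0.071, 0.177], [0.526, 0.089, 0.177], [0.527, 0.103, 0.172]]
stationtop ((0.47634509205818176, -0.3663907051086426), (0.07988288998603821, 0.1581721007823944), 22.935762405395508)
motor>115 [[0.623, 0.153, 0.116], [0.698, 0.31, 0.139]]
side dome 224 [ 0.455  -0.3392  0.0804] [[0.439, -0.353, 0.073], [0.472, -0.32, 0.085]]
top [ 0.4565 -0.3351  0.0833] 78 ((0.4562901556491852, -0.3359893560409546), 0.018664754927158356)
side bar_mid [[0.519, -0.143, 0.171], [0.515, -0.131, 0.173], [0.515, -0.111, 0.173], [0.515, -0.091, 0.173], [0.515, -0.07, 0.173], [0.515, -0.048, 0.173], [0.516, -0.028, 0.173], [0.517, -0.009, 0.173], [0.516, 0.01, 0.174], [0.517, 0.032, 0.173], [0.516, 0.052, 0.174], [0.518, 0.071, 0.175], [0.52, 0.089, 0.176], [0.525, 0.103, 0.177]]
side hood [[0.519, -0.143, 0.171], [0.515, -0.131, 0.173], [0.515, -0.111, 0.173], [0.515, -0.091, 0.173], [0.515, -0.07, 0.173], [0.516, -0.05, 0.175], [0.517, -0.029, 0.174], [0.517, -0.009, 0.174], [0.517, 0.011, 0.176], [0.517, 0.031, 0.173], [0.516, 0.051, 0.175], [0.517, 0.071, 0.174], [0.52, 0.089, 0.176], [0.525, 0.103, 0.177]]
stationtop ((0.45696619153022766, -0.37181025743484497), (0.08478563278913498, 0.15572196245193481), 0.5941225290298462)
motor>115 [[0.623, 0.154, 0.116], [0.694, 0.277, 0.14]]
```

The dome centre is about (0.457, -0.335, 0.084), which matches the station outline. The bar is at x≈0.522, z≈0.17, with mid y≈-0.018 and almost no yaw. Now to the button.

Request:
servo_tool(xyz=[[-0.042,-0.024,0],[-0.084,-0.048,0],[-0.126,-0.072,0],[-0.168,-0.096,0],[-0.21,-0.12,0.01],[-0.25,-0.144,0.03],[-0.293,-0.168,0.05],[-0.335,-0.193,0.07],[-0.335,-0.193,0.09],[-0.335,-0.193,0.11]], delta_rot=[[0,0,0],[0,0,0],[0,0,0],[0,0,0],[0,0,0],[0,0,0],[0,0,0],[0,0,0],[0,0,0],[0,0,0]], grip=255)

```text
t: 2.3
tcp_pos: [0.4548, -0.3383, 0.1079]
tool_rot: [-180.0, 0.1, 89.7]
force: [0.6, 0.7, 0.7]
finger_gap: 0.191
gripper_force: 0.0
```

```bash
python3 - <<'E'
from h import *
s=robot.state(); print(s['tcp_pos'],s['tool_rot'],s['force'],s['finger_gap'])
p=robot.camera("wrist"); print(p['position'],p['attitude']); cv2.imwrite('pics/w1.png',p['image'][:,:,::-1])
al=pts(p,np.ones((420,560),bool))
m=(abs(al[:,0]-.457)<.03)&(abs(al[:,1]+.335)<.03)&(al[:,2]>.07)&(al[:,2]<.088)
q=al[m]; print(m.sum(),q[:,2].max() if len(q) else 0,cv2.minEnclosingCircle(q[:,:2].astype(np.float32)) if len(q) else '')
for d in robot.cut_out(p,"stop_top"):
    q=pts(p,d['pixels']);print(d['confidence'],d['location'],np.percentile(q,[2,50,98],axis=0).round(4).tolist())
E
```

```text
[ 0.45483157 -0.33825319  0.10792855] [-1.79959817e+02  9.50403719e-02  8.96560526e+01] [0.63134781 0.72470855 0.74044222] 0.19083129398752208
[ 0.45562668 -0.26258262  0.27464243] [ 1.64243413e+02  7.73590203e-02 -3.71546367e-01]
2602 0.08687003614840944 ((0.4571821093559265, -0.3326268792152405), 0.0194901991635561)
0.65 [44.6, 345.9] [[0.2715, -0.4278, 0.076], [0.2852, -0.4174, 0.0838], [0.2981, -0.4092, 0.0863]]
0.56 [282.5, 230.1] [[0.44, -0.3475, 0.0607], [0.4568, -0.329, 0.0831], [0.4744, -0.3149, 0.0857]]
```

View pics/w1.png

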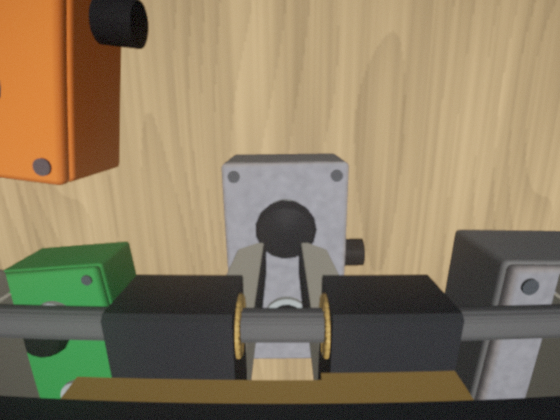

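The dome is at pixel (287,228), just ahead of the finger tips. Its measured centre (0.457, -0.333) agrees with the earlier fit. Pressing now.

Request:
servo_tool(xyz=[[0.001,0,0],[0.001,0,0.01],[0.001,0,0.02],[0.001,0,0.024],[0.001,0,0.027],[0.001,0,0.029],[0.001,0,0.03],[0.001,0,0.031],[0.001,0,0.031],[0.001,0,0.031]], delta_rot=[[0,0,0],[0,0,0],[0,0,0],[0,0,0],[0,0,0],[0,0,0],[0,0,0],[0,0,0],[0,0,0],[0,0,0]])

```text
t: 3.4
tcp_pos: [0.4569, -0.3335, 0.0785]
tool_rot: [-180.0, -0.0, 90.0]
force: [-1.0, 2.5, 7.2]
finger_gap: 0.006
gripper_force: 3.5
```

Request:
servo_tool(xyz=[[0,0,0.001],[0,0,0.002],[0,0,0.002],[0,0,0.002]], delta_rot=[[0,0,0],[0,0,0],[0,0,0],[0,0,0]])

```text
t: 3.8
tcp_pos: [0.457, -0.3335, 0.0782]
tool_rot: [180.0, -0.0, 90.0]
force: [-4.0, 4.5, 16.8]
finger_gap: 0.002
gripper_force: 8.4
```

The button is bottomed out, with force rising to 17 N. Now I'll retreat up, turn the tool -90° and go in front of the hood.

Request:
servo_tool(xyz=[[0,0,-0.04],[0,0,-0.085],[0,0,-0.13],[0.04,0,-0.15],[0.08,0,-0.17],[0.12,0,-0.17],[0.165,0,-0.17],[0.21,0,-0.17],[0.25,0,-0.17],[0.29,0,-0.17]], delta_rot=[[0,0,0],[0,0,0],[0,0,-0.04],[0,0,-0.08],[0,0,-0.12],[0,0,-0.16],[0,0,-0.2],[0,0,-0.24],[0,0,-0.28],[0,0,-0.32]])

```text
t: 4.8
tcp_pos: [0.4572, -0.0427, 0.2459]
tool_rot: [180.0, 0.1, 147.9]
force: [0.7, 0.2, -0.0]
finger_gap: 0.001
gripper_force: 0.0
```

```bash
python3 - <<'E'
from h import *
s=robot.state(); print(s['tcp_pos'],s['tool_rot'],s['q'],s['force'])
E
```

```text
[ 0.45718125 -0.04268866  0.24586776] [1.79969187e+02 1.02660892e-01 1.47881365e+02] [ 17.2133231   17.43661409 -19.20786925 108.98822334   6.98500187
  54.59008944  52.65842076] [ 0.70399457  0.20086567 -0.02104088]
```

Request:
servo_tool(xyz=[[0.014,0.022,0],[0.014,0.022,0],[0.014,0.022,0],[0.014,0.022,0],[0.014,0.022,0]], delta_rot=[[0,0,-0.045],[0,0,-0.09],[0,0,-0.135],[0,0,-0.18],[0,0,-0.18]])

```text
t: 5.3
tcp_pos: [0.4573, -0.0183, 0.2456]
tool_rot: [180.0, 0.0, 180.0]
force: [0.3, -0.1, 0.6]
finger_gap: 0.002
gripper_force: 0.0
```

Request:
servo_tool(xyz=[[-0.01,0,0],[-0.02,0,0],[-0.023,0,0],[-0.023,0,0],[-0.023,0,0],[-0.023,0,0],[-0.023,0,0]], delta_rot=[[0,-0.042,0],[0,-0.084,0],[0,-0.126,0],[0,-0.168,0],[0,-0.21,0],[0,-0.25,0],[0,-0.25,0]])

```text
t: 6.0
tcp_pos: [0.4739, -0.0315, 0.2416]
tool_rot: [-177.2, 33.8, -179.8]
force: [0.2, -0.6, 0.4]
finger_gap: 0.004
gripper_force: 0.0
```

```bash
python3 - <<'E'
from h import *
s=robot.state(); print(s['q'],Rm(s['tool_rot'])[:,2])
E
```

```text
[ 14.43474455   7.83448732 -17.53676838 134.88171748  58.89713709
   7.41932576  30.31128385] [ 0.55602232 -0.04801464 -0.82977935]
```

Request:
servo_tool(xyz=[[0,0,0],[0,0,0],[0,0,0],[0,0,0],[0,0,0],[0,0,0]], delta_rot=[[0,0,0],[0,0,0],[0,0,0],[0,0,0],[0,0,0],[0,0,0]])

```text
t: 6.6
tcp_pos: [0.4743, -0.0327, 0.2415]
tool_rot: [-177.1, 33.8, -179.8]
force: [0.1, 0.2, 0.1]
finger_gap: 0.009
gripper_force: 0.0
```

```bash
python3 - <<'E'
from h import *
s=robot.state(); print(s['q'],Rm(s['tool_rot']).round(3),s['force'])
E
```

```text
[ 14.82011229   7.90757475 -17.75947953 134.78703918  58.3360902
   7.43985323  31.04703155] [[-0.831  0.025  0.555]
 [-0.003  0.999 -0.049]
 [-0.556 -0.042 -0.83 ]] [0.13689609 0.22192009 0.10155759]
```

Request:
servo_tool(xyz=[[-0.012,0,0.012],[-0.025,0,0.025],[-0.035,0,0.035],[-0.035,0,0.035],[-0.035,0,0.035],[-0.035,0,0.035]], delta_rot=[[0,0,0],[0,0,0],[0,0,0],[0,0,0],[0,0,0],[0,0,0]])

```text
t: 7.2
tcp_pos: [0.5219, -0.0342, 0.2316]
tool_rot: [-177.1, 33.7, -179.8]
force: [0.0, 0.6, -0.6]
finger_gap: 0.003
gripper_force: 0.0
```

```bash
python3 - <<'E'
from h import *
s=robot.state(); print(s['q'],Rm(s['tool_rot']).round(3),s['force'])
E
```

```text
[ 11.65580916  13.04500874 -14.75289728 129.90553446  62.41572031
   7.95533381  27.54562793] [[-0.832  0.024  0.555]
 [-0.003  0.999 -0.049]
 [-0.555 -0.042 -0.831]] [ 0.03961629  0.64444146 -0.57675943]
```

Request:
servo_tool(xyz=[[0,0,0],[0,0,0],[0,0,0],[0,0,0]], delta_rot=[[0,-0.02,0],[0,-0.04,0],[0,-0.06,0],[0,-0.06,0]])

```text
t: 7.6
tcp_pos: [0.5136, -0.0511, 0.2233]
tool_rot: [-173.4, 37.6, -178.9]
force: [-0.6, -0.1, -0.9]
finger_gap: 0.004
gripper_force: 0.0
```

```bash
python3 - <<'E'
from h import *
s=robot.state(); print(s['q'],Rm(s['tool_rot']).round(3),s['force'])
E
```

```text
[ 19.78557599  14.40250154 -25.06299453 134.88341914 113.33632075
  14.79695415 -23.10595137] [[-0.792  0.052  0.609]
 [-0.015  0.994 -0.104]
 [-0.611 -0.091 -0.787]] [-0.55855011 -0.05916232 -0.90703815]
```

```bash
cat >> h.py <<'E'
def goto(pos,tilt,yaw=180):
    s=robot.state(); A=Rm(s['tool_rot'])
    B=R.from_euler('z',yaw,degrees=True).as_matrix()@R.from_euler('y',tilt,degrees=True).as_matrix()@np.diag([1.,-1,-1])
    print('xyz',(A.T@(np.array(pos)-s['tcp_pos'])).round(4),'rot',(R.from_matrix(A.T@B).as_rotvec()/np.pi).round(4),'q',s['q'].round(1),'p',s['tcp_pos'].round(4),'F',s['force'].round(1),'z',A[:,2].round(3))
E
python3 -c "
from h import *
goto([.54,-.018,.235],45)"
```

```text
xyz [-0.0285  0.0333  0.0034] rot [-0.0329 -0.0406  0.0068] q [ 19.8  14.4 -25.1 134.9 113.3  14.8 -23.1] p [ 0.5136 -0.0511  0.2233] F [-0.6 -0.1 -0.9] z [ 0.609 -0.104 -0.787]
```

Request:
servo_tool(xyz=[[-0.01,0.011,0.001],[-0.02,0.022,0.002],[-0.028,0.033,0.003],[-0.028,0.033,0.003],[-0.028,0.033,0.003],[-0.028,0.033,0.003],[-0.028,0.033,0.003],[-0.028,0.033,0.003]], delta_rot=[[-0.011,-0.013,0.002],[-0.022,-0.026,0.004],[-0.033,-0.04,0.007],[-0.033,-0.04,0.007],[-0.033,-0.04,0.007],[-0.033,-0.04,0.007],[-0.033,-0.04,0.007],[-0.033,-0.04,0.007]])

```text
t: 8.4
tcp_pos: [0.5399, -0.018, 0.2348]
tool_rot: [179.9, 44.8, 180.0]
force: [0.2, -0.2, -0.2]
finger_gap: 0.004
gripper_force: 0.0
```

```bash
python3 -c "
from h import *
goto([.54,-.018,.235],45)"
```

```text
xyz [-0.0002 -0.     -0.0001] rot [ 0.0002 -0.0011 -0.0002] q [ 33.1  18.5 -43.  136.2 136.6  21.6 -45.6] p [ 0.5399 -0.018   0.2348] F [ 0.2 -0.2 -0.2] z [ 0.705  0.    -0.71 ]
```

Request:
servo_tool(xyz=[[0.02,0,-0.003],[0.04,0,-0.006],[0.06,0,-0.008],[0.081,0,-0.01],[0.081,0,-0.01],[0.081,0,-0.01],[0.081,0,-0.01]], delta_rot=[[0,0,0],[0,0,0],[0,0,0],[0,0,0],[0,0,0],[0,0,0],[0,0,0]])

```text
t: 9.1
tcp_pos: [0.5178, -0.0194, 0.2121]
tool_rot: [179.8, 42.6, -179.8]
force: [0.7, -0.5, 0.1]
finger_gap: 0.005
gripper_force: 0.0
```

```bash
python3 -c "
from h import *
goto([.475,-.018,.185],45)
goto([.53,-.018,.13],45)
p=robot.camera('side');cv2.imwrite('pics/s2.png',cv2.resize(p['image'][80:320,160:460,::-1],None,fx=2,fy=2))"
```

```text
xyz [ 0.0498  0.0015 -0.009 ] rot [ 0.0016 -0.0136  0.0006] q [ 52.1  33.3 -77.  138.7 113.2  41.5 -20.7] p [ 0.5178 -0.0194  0.2121] F [ 0.7 -0.5  0.1] z [ 0.676  0.005 -0.737]
xyz [0.0465 0.0011 0.0687] rot [ 0.0016 -0.0136  0.0006] q [ 52.1  33.3 -77.  138.7 113.2  41.5 -20.7] p [ 0.5178 -0.0194  0.2121] F [ 0.7 -0.5  0.1] z [ 0.676  0.005 -0.737]
```

View pics/s2.png

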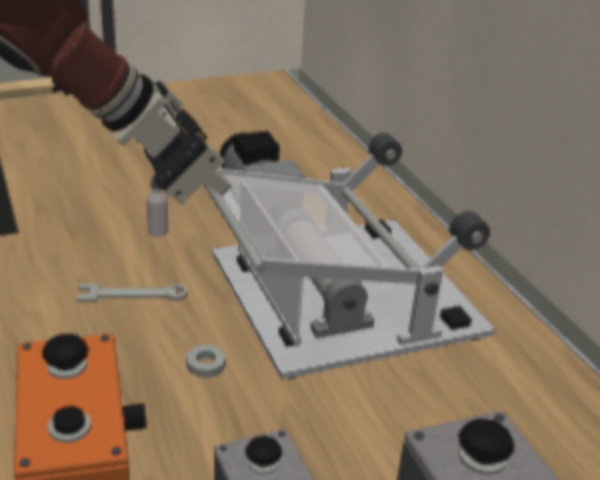

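The side view (arm at (110,90), bar under the fingers near (215,185)) shows the arm folded up to its joint limits at 45° tilt. I'll fit the arm's kinematics from the logged poses so I can plan a reachable tilt.

```bash
cat > k.py <<'E'
import numpy as np
from scipy.spatial.transform import Rotation as R
from scipy.optimize import least_squares
D=[([-1.518,35.231,-.722,81.555,.464,63.22,-2.315],[.65,0,.219]),
([17.2133,17.4366,-19.2079,108.9882,6.985,54.59,52.6584],[.45718,-.04269,.24587]),
([14.8201,7.9076,-17.7595,134.787,58.336,7.4399,31.047],[.4743,-.0327,.2415]),
([11.6558,13.045,-14.7529,129.9055,62.4157,7.9553,27.5456],[.5219,-.0342,.2316]),
([19.7856,14.4025,-25.063,134.8834,113.336,14.797,-23.106],[.5136,-.0511,.2233]),
([33.1,18.5,-43,136.2,136.6,21.6,-45.6],[.5399,-.018,.2348]),
([52.1,33.3,-77,138.7,113.2,41.5,-20.7],[.5178,-.0194,.2121])]
def Z(a): return R.from_euler('z',a,degrees=True).as_matrix()
def Y(a): return R.from_euler('y',a,degrees=True).as_matrix()
def fk(q,P):
    h,L1,a,b,L2,c,L=P
    A=Z(q[0])@Y(q[1]); p=np.array([0,0,h])+A@[0,0,L1]
    A=A@Z(q[2]); p=p+A@[a,0,0]; A=A@Y(q[3]); p=p+A@[b,0,L2]
    A=A@Z(q[4])@Y(q[5]); p=p+A@[c,0,L]
    return p,A@Z(q[6])
f=least_squares(lambda P:np.concatenate([fk(q,P)[0]-p for q,p in D]),[.33,.35,.05,-.05,.35,.05,.3]); P=f.x
if __name__=='__main__':
    print(P.round(4),abs(f.fun).max(),fk(D[0][0],P)[1].round(3).tolist())
E
python3 k.py
```

```text
[ 0.3164  0.526  -0.0283  0.0011  0.3549 -0.0499  0.3831] 0.06002685547731303 [[-1.0, 0.0, -0.0], [0.0, 1.0, -0.0], [0.0, -0.0, -1.0]]
```

```bash
cat > k2.py <<'E'
from k import *
import itertools
zs=[[0,0,-1],[0,0,-1],[.555,-.049,-.83],[.555,-.049,-.831],[.609,-.104,-.787],[.705,0,-.71],[.676,.005,-.737]]
best=[]
for s in itertools.product([1,-1],repeat=3):
    S=np.array([1,1,s[0],1,s[1],1,s[2]])
    ez=[np.abs(fk(np.array(q)*S,P)[1][:,2]-z).max() for (q,_),z in zip(D,zs)]
    f=least_squares(lambda P:np.concatenate([fk(np.array(q)*S,P)[0]-p for q,p in D]),[.33,.35,.05,-.05,.35,.05,.3])
    print(s,np.round(ez,3),abs(f.fun).max().round(4),f.x.round(4))
E
python3 k2.py
```

```text
(1, 1, 1) [0.    0.002 0.098 0.098 0.208 0.001 0.009] 0.06 [ 0.3164  0.526  -0.0283  0.0011  0.3549 -0.0499  0.3831]
(1, 1, -1) [0.    0.002 0.098 0.098 0.208 0.001 0.009] 0.06 [ 0.3164  0.526  -0.0283  0.0011  0.3549 -0.0499  0.3831]
(1, -1, 1) [0.014 0.197 0.122 0.147 0.257 0.49  0.96 ] 0.065 [-0.2062  0.6201  0.0379 -0.1826  0.2001  0.0084  0.143 ]
(1, -1, -1) [0.014 0.197 0.122 0.147 0.257 0.49  0.96 ] 0.065 [-0.2062  0.6201  0.0379 -0.1826  0.2001  0.0084  0.143 ]
(-1, 1, 1) [0.014 0.161 0.467 0.444 0.746 0.898 1.672] 0.432 [-0.831   1.3797 -0.4878 -0.1175 -0.0501 -0.328   0.4996]
(-1, 1, -1) [0.014 0.161 0.467 0.444 0.746 0.898 1.672] 0.432 [-0.831   1.3797 -0.4878 -0.1175 -0.0501 -0.328   0.4996]
(-1, -1, 1) [0.    0.002 0.281 0.224 0.411 0.645 0.846] 0.4211 [-0.553   1.1006 -0.028   0.1474  0.4591  0.2371 -0.1858]
(-1, -1, -1) [0.    0.002 0.281 0.224 0.411 0.645 0.846] 0.4211 [-0.553   1.1006 -0.028   0.1474  0.4591  0.2371 -0.1858]
```

```bash
cat > k3.py <<'E'
from k import *
I=[0,1,5,6]
f=least_squares(lambda P:np.concatenate([fk(D[i][0],P)[0]-D[i][1] for i in I]+[.01*(P-[.33,.35,.0,.0,.35,.0,.3])]),[.33,.35,.0,.0,.35,.0,.3])
print(f.x.round(4))
for q,p in D:
    a,A=fk(q,f.x); print((a-p).round(4),A[:,2].round(3),A[:,1].round(3))
E
python3 k3.py; python3 -c "
from h import *
s=robot.state();print(s['q'].tolist(),s['tcp_pos'].tolist(),s['tool_rot'])"
```

```text
[ 0.3524  0.5222 -0.0149  0.03    0.4201  0.0011  0.3506]
[-0.001  -0.0223  0.0019] [-0. -0. -1.] [ 0.  1. -0.]
[ 0.0015  0.0569 -0.0088] [ 0.002  0.    -1.   ] [0.847 0.532 0.002]
[ 0.0066  0.0439 -0.0118] [ 0.555  0.049 -0.83 ] [ 0.831 -0.003  0.556]
[ 0.0035  0.0457 -0.0098] [ 0.555  0.049 -0.831] [ 0.832 -0.003  0.555]
[ 0.0014  0.0793 -0.0072] [ 0.609  0.104 -0.787] [ 0.792 -0.015  0.611]
[ 0.0027  0.0038 -0.0017] [ 0.704 -0.001 -0.71 ] [ 0.71  -0.001  0.704]
[-0.0056 -0.0081  0.0086] [ 0.675 -0.004 -0.737] [ 0.737 -0.002  0.676]
[52.076480425763535, 33.32756492240322, -77.04346832440403, 138.6656765183666, 113.22160379501068, 41.54838411694802, -20.72809090043123] [0.5177464705101648, -0.019481475132878352, 0.2120441533086304] [ 179.83458686   42.55235288 -179.83814588]
```

```bash
cat > k4.py <<'E'
from k import *
S=np.array([-1,1,-1,1,-1,1,-1.])
f=least_squares(lambda P:np.concatenate([fk(np.array(q)*S,P)[0]-p for q,p in D]+[1e-4*(P-[.33,.35,.0,.0,.35,.0,.3])]),[.33,.35,.0,.0,.35,.0,.3]); P=f.x
lo=np.array([-178.69,-17.37,-77.05,15.02,-78.02,.78,-162.83])+2; hi=np.array([178.69,117.87,75.6,138.74,258.01,113.62,162.83])-2
def tool(q):
    p,A=fk(np.array(q)*S,P); return p,A@Z(-90*C)   # tool axes
C=1
A0=fk(np.array(D[0][0])*S,P)[1]
# actual start tool axes: x=+Y,y=+X,z=-Z
T0=np.array([[0,1,0],[1,0,0],[0,0,-1.]]); OFF=A0.T@T0
def tool(q):
    p,A=fk(np.array(q)*S,P); return p,A@OFF
def target(tilt,yaw=180): return Z(yaw)@Y(tilt)@np.diag([1.,-1,-1])
def ik(pos,tilt,seeds,yaw=180):
    B=target(tilt,yaw); best=None
    for s in seeds:
        def e(q):
            p,A=tool(q); return np.r_[(p-pos)*10,R.from_matrix(A.T@B).as_rotvec()]
        r=least_squares(e,np.clip(s,lo+.1,hi-.1),bounds=(lo,hi),x_scale=50.)
        if best is None or r.cost<best.cost: best=r
        if best.cost<1e-8: break
    return best
if __name__=='__main__':
    print(P.round(4),abs(f.fun).max(),OFF.round(3).tolist())
    rng=np.random.default_rng(0)
    seeds=[D[0][0],D[1][0],D[3][0],D[5][0],D[6][0]]+[rng.uniform(lo,hi) for _ in range(12)]
    for pos in ([.475,-.018,.185],[.49,-.018,.13],[.53,-.018,.13]):
        for t in (15,22,30,37,45,60):
          for yaw in (180,0):
            r=ik(np.array(pos),t if yaw==180 else -t,seeds,yaw)
            print(pos,t,yaw,'%.1e'%r.cost,r.x.round(0))
E
timeout 400 python3 k4.py
```

```text
[ 0.2112  0.5652  0.0078 -0.0049  0.3743  0.0188  0.2852] 0.021721274302147712 [[-0.0, -1.0, -0.0], [1.0, -0.0, -0.0], [0.0, -0.0, 1.0]]
[0.475, -0.018, 0.185] 15 180 8.8e-17 [ 22.  19. -27. 123.  20.  27.  71.]
[0.475, -0.018, 0.185] 15 0 1.5e-17 [ -0.  17.   4. 123.  -5.  25. -83.]
[0.475, -0.018, 0.185] 22 180 5.4e-16 [ 15.  16. -16. 128.  17.  15.  75.]
[0.475, -0.018, 0.185] 22 0 3.0e-18 [  27.   18.  -34.  128.   38.   18. -128.]
[0.475, -0.018, 0.185] 30 180 5.8e-06 [ 51.  30. -74. 137.  90.  35.  -3.]
[0.475, -0.018, 0.185] 30 0 4.5e-05 [  7.  14.  -5. 133.   0.   3. -87.]
[0.475, -0.018, 0.185] 37 180 7.1e-03 [ 51.  30. -75. 137.  91.  35.  -3.]
[0.475, -0.018, 0.185] 37 0 8.3e-03 [  9.  14.  -7. 133.  -0.   3. -87.]
[0.475, -0.018, 0.185] 45 180 3.2e-02 [ 52.  30. -75. 137.  92.  35.  -4.]
[0.475, -0.018, 0.185] 45 0 3.5e-02 [ 12.  14. -10. 133.  -0.   3. -87.]
[0.475, -0.018, 0.185] 60 180 1.3e-01 [ 53.  30. -75. 137.  95.  33.  -5.]
[0.475, -0.018, 0.185] 60 0 1.3e-01 [-24.  18.  39. 137. 256.  17.  20.]
[0.49, -0.018, 0.13] 15 180 1.5e-17 [ 32.  30. -46. 126.  56.  28.  
[... 980 characters left out ...]
.  26. -22. 125.  53.  13.  38.]
[0.53, -0.018, 0.13] 22 0 7.6e-19 [  0.  25.   4. 124. -21.   9. -66.]
[0.53, -0.018, 0.13] 30 180 1.7e-12 [ 42.  41. -67. 134. 102.  41. -10.]
[0.53, -0.018, 0.13] 30 0 8.5e-15 [ -8.  26.  17. 135. 225.  14.  49.]
[0.53, -0.018, 0.13] 37 180 1.6e-03 [ -38.   46.   74.  137.  252.   54. -160.]
[0.53, -0.018, 0.13] 37 0 1.6e-03 [-38.  46.  74. 137. 252.  54.  20.]
[0.53, -0.018, 0.13] 45 180 1.8e-02 [ -38.   46.   74.  137.  252.   55. -159.]
[0.53, -0.018, 0.13] 45 0 1.8e-02 [-38.  46.  74. 137. 252.  55.  21.]
[0.53, -0.018, 0.13] 60 180 9.4e-02 [ -35.   47.   74.  137.  251.   61. -156.]
[0.53, -0.018, 0.13] 60 0 9.4e-02 [-35.  47.  74. 137. 251.  61.  24.]
```

The model shows about 25–30° of tilt is reachable at the bar, which is enough since the upward friction helps the lift. Unwinding to tilt 12° in front of the bar.

```bash
python3 -c "
from h import *
goto([.49,-.018,.23],12)"
```

```text
xyz [ 0.0083  0.0017 -0.032 ] rot [0.0013 0.1697 0.0011] q [ 52.1  33.3 -77.  138.7 113.2  41.5 -20.7] p [ 0.5177 -0.0195  0.212 ] F [ 0.2  0.8 -0.1] z [ 0.676  0.005 -0.737]
```

Request:
servo_tool(xyz=[[0.002,0,-0.008],[0.004,0.001,-0.016],[0.006,0.001,-0.024],[0.008,0.002,-0.032],[0.008,0.002,-0.032],[0.008,0.002,-0.032],[0.008,0.002,-0.032],[0.008,0.002,-0.032]], delta_rot=[[0,0.03,0],[0,0.06,0],[0,0.09,0],[0,0.12,0],[0,0.15,0],[0.001,0.17,0.001],[0.001,0.17,0.001],[0.001,0.17,0.001]])

```text
t: 9.95
tcp_pos: [0.4899, -0.0184, 0.2291]
tool_rot: [179.9, 12.0, 179.9]
force: [0.6, 0.9, 0.4]
finger_gap: 0.006
gripper_force: 0.0
```

```bash
python3 -c "
from h import *
goto([.483,-.018,.125],14)
goto([.505,-.018,.12],27)"
```

```text
xyz [0.0283 0.0003 0.1004] rot [ 0.0003 -0.0113 -0.0003] q [ 48.9  30.1 -72.6 114.9  43.3  51.1  44.8] p [ 0.4899 -0.0184  0.2291] F [0.6 0.9 0.4] z [ 0.207  0.001 -0.978]
xyz [0.0078 0.0003 0.1099] rot [ 0.0002 -0.0835 -0.0004] q [ 48.9  30.1 -72.6 114.9  43.3  51.1  44.8] p [ 0.4899 -0.0184  0.2291] F [0.6 0.9 0.4] z [ 0.207  0.001 -0.978]
```

Request:
servo_tool(xyz=[[0.014,0,0.01],[0.028,0,0.03],[0.028,0,0.05],[0.028,0,0.07],[0.028,0,0.09],[0.028,0,0.1],[0.028,0,0.1]], delta_rot=[[0,0,0],[0,-0.011,0],[0,-0.011,0],[0,-0.011,0],[0,-0.011,0],[0,-0.011,0],[0,-0.011,0]])

```text
t: 10.65
tcp_pos: [0.4806, -0.0189, 0.1243]
tool_rot: [179.9, 13.7, 180.0]
force: [0.3, -0.3, 0.3]
finger_gap: 0.006
gripper_force: 0.0
```

```bash
python3 -c "
from h import *
goto([.508,-.018,.12],28)"
```

```text
xyz [-0.0256  0.0009  0.0107] rot [ 0.0003 -0.0797 -0.0001] q [ 39.   34.8 -58.3 125.7  62.4  36.   26.7] p [ 0.4806 -0.0189  0.1243] F [ 0.3 -0.3  0.3] z [ 0.236  0.001 -0.972]
```

Request:
servo_tool(xyz=[[-0.006,0,0.003],[-0.013,0,0.005],[-0.02,0,0.008],[-0.025,0.001,0.01],[-0.025,0.001,0.01],[-0.025,0.001,0.01]], delta_rot=[[0,-0.02,0],[0,-0.04,0],[0,-0.06,0],[0,-0.08,0],[0,-0.08,0],[0,-0.08,0]])

```text
t: 11.25
tcp_pos: [0.5087, -0.0179, 0.122]
tool_rot: [179.9, 28.1, 179.9]
force: [0.5, -0.2, -1.0]
finger_gap: 0.005
gripper_force: 0.0
```

```bash
python3 -c "
from h import *
goto([.53,-.018,.125],28)
goto([.53,-.018,.125],34)
p=robot.camera('side');cv2.imwrite('pics/s3.png',cv2.resize(p['image'][80:320,160:460,::-1],None,fx=2,fy=2))"
```

```text
xyz [-0.0202 -0.0001  0.0074] rot [ 0.0003  0.0007 -0.0007] q [ 34.4  33.  -50.5 134.3 105.4  27.9 -14.6] p [ 0.5087 -0.0179  0.122 ] F [ 0.5 -0.2 -1. ] z [ 0.471  0.001 -0.882]
xyz [-0.0202 -0.0001  0.0074] rot [ 0.0002 -0.0326 -0.0007] q [ 34.4  33.  -50.5 134.3 105.4  27.9 -14.6] p [ 0.5087 -0.0179  0.122 ] F [ 0.5 -0.2 -1. ] z [ 0.471  0.001 -0.882]
```

View pics/s3.png

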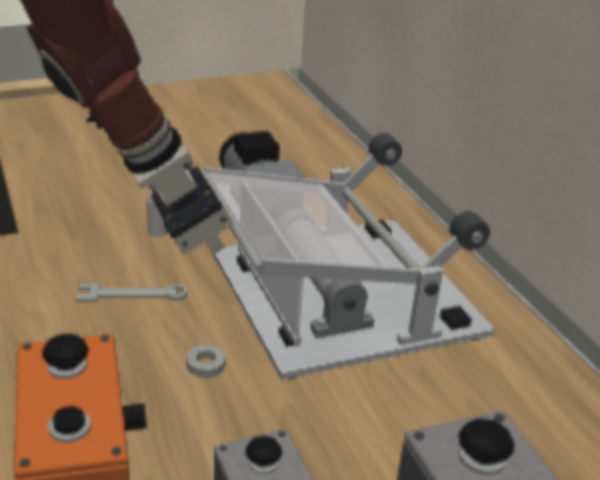

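The gripper sits in front of and below the bar (fingers near (205,240)), clear of everything. Now the lifting arc.

```bash
cat > arc.py <<'E'
from h import *
import sys
H=np.array([.746,-.018,.110])
def pose(g,pen=.003,dep=.036):
    a=np.radians(15+g); B=H+.232*np.array([-np.cos(a),0,np.sin(a)])
    t=np.interp(g,[0,25,62],[28,28,8]); T=np.radians(t)
    n=np.array([np.cos(T),0,np.sin(T)]); z=np.array([np.sin(T),0,-np.cos(T)])
    return B-(.015-pen)*n+dep*z,t
def rows(gs,pen=.003,dep=.036):
    s=robot.state(); A=Rm(s['tool_rot']); print('p',s['tcp_pos'].round(4),'F',s['force'].round(1),'q',s['q'].round(0))
    for g in gs:
        p,t=pose(g,pen,dep); Bm=R.from_euler('z',180,degrees=True).as_matrix()@R.from_euler('y',t,degrees=True).as_matrix()@np.diag([1.,-1,-1])
        print(g,(A.T@(p-s['tcp_pos'])).round(3).tolist(),(R.from_matrix(A.T@Bm).as_rotvec()/np.pi).round(3).tolist())
E
python3 -c "
from arc import *
rows([-2,0,2,4,6,8,10,12,14])"
```

```text
p [ 0.5094 -0.018   0.1222] F [0.1 0.  0.8] q [ 34.  33. -50. 134. 105.  28. -15.]
-2 [-0.016, 0.0, 0.006] [0.0, 0.001, -0.001]
0 [-0.022, 0.0, -0.0] [0.0, 0.001, -0.001]
2 [-0.027, 0.0, -0.006] [0.0, 0.001, -0.001]
4 [-0.033, 0.0, -0.012] [0.0, 0.001, -0.001]
6 [-0.039, 0.0, -0.017] [0.0, 0.001, -0.001]
8 [-0.045, 0.0, -0.022] [0.0, 0.001, -0.001]
10 [-0.052, 0.0, -0.027] [0.0, 0.001, -0.001]
12 [-0.058, 0.0, -0.032] [0.0, 0.001, -0.001]
14 [-0.065, 0.0, -0.037] [0.0, 0.001, -0.001]
```

Request:
servo_tool(xyz=[[-0.008,0,0.004],[-0.016,0,0.004],[-0.022,0,0],[-0.025,0,-0.003],[-0.028,0,-0.006],[-0.031,0,-0.009],[-0.034,0,-0.012],[-0.037,0,-0.015],[-0.04,0,-0.017],[-0.043,0,-0.02]], delta_rot=[[0,0,0],[0,0,0],[0,0,0],[0,0,0],[0,0,0],[0,0,0],[0,0,0],[0,0,0],[0,0,0],[0,0,0]])

```text
t: 12.3
tcp_pos: [0.5376, -0.0184, 0.1592]
tool_rot: [179.8, 28.1, 179.7]
force: [-1.2, -1.0, -3.6]
finger_gap: 0.007
gripper_force: 1.0
```

```bash
python3 -c "
from arc import *
rows([8,10,12,14,16,18,20,22,24,26,28])
p=robot.camera('side');cv2.imwrite('pics/s4.png',cv2.resize(p['image'][80:320,160:460,::-1],None,fx=2,fy=2))"
```

```text
p [ 0.5376 -0.0184  0.1592] F [-1.2 -1.  -3.6] q [ 33.  28. -47. 128.  86.  23.   5.]
8 [-0.003, 0.0, -0.003] [0.0, 0.0, -0.001]
10 [-0.009, 0.0, -0.008] [0.0, 0.0, -0.001]
12 [-0.016, 0.0, -0.013] [0.0, 0.0, -0.001]
14 [-0.023, 0.0, -0.017] [0.0, 0.0, -0.001]
16 [-0.029, 0.001, -0.022] [0.0, 0.0, -0.001]
18 [-0.036, 0.001, -0.026] [0.0, 0.0, -0.001]
20 [-0.044, 0.001, -0.029] [0.0, 0.0, -0.001]
22 [-0.051, 0.001, -0.033] [0.0, 0.0, -0.001]
24 [-0.058, 0.001, -0.036] [0.0, 0.0, -0.001]
26 [-0.065, 0.001, -0.039] [0.0, 0.003, -0.001]
28 [-0.072, 0.001, -0.042] [0.0, 0.009, -0.001]
```

View pics/s4.png

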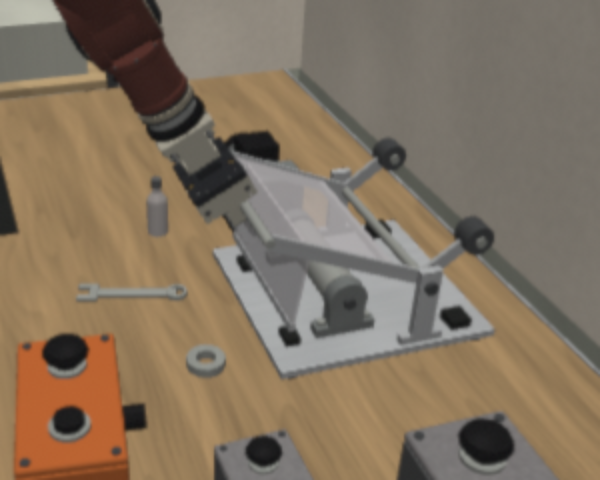

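The hood is rising on the fingers with about 4 N; the bar's right end is at (280,240). Continuing.

Request:
servo_tool(xyz=[[-0.004,0,-0.004],[-0.009,0,-0.008],[-0.016,0,-0.013],[-0.023,0,-0.017],[-0.029,0,-0.022],[-0.036,0,-0.026],[-0.043,0,-0.029],[-0.051,0,-0.033],[-0.058,0,-0.036],[-0.065,0,-0.039]], delta_rot=[[0,0,0],[0,0,0],[0,0,0],[0,0,0],[0,0,0],[0,0,0],[0,0,0],[0,0,0],[0,0,0],[0,0.003,0]])

```text
t: 13.35
tcp_pos: [0.576, -0.0188, 0.2245]
tool_rot: [179.9, 27.5, 179.8]
force: [-3.5, -0.4, 0.3]
finger_gap: 0.006
gripper_force: 1.3
```

```bash
python3 -c "
from arc import *
rows(range(26,48,2))
p=robot.camera('side');cv2.imwrite('pics/s5.png',cv2.resize(p['image'][80:320,160:460,::-1],None,fx=2,fy=2))"
```

```text
p [ 0.576  -0.0188  0.2245] F [-3.5 -0.4  0.3] q [ 40.  27. -57. 117.  60.  31.  33.]
26 [-0.001, 0.001, 0.0] [-0.0, 0.0, -0.001]
28 [-0.008, 0.001, -0.003] [-0.0, 0.006, -0.001]
30 [-0.015, 0.001, -0.006] [-0.0, 0.012, -0.001]
32 [-0.022, 0.001, -0.008] [-0.0, 0.018, -0.001]
34 [-0.029, 0.001, -0.011] [-0.0, 0.024, -0.001]
36 [-0.036, 0.001, -0.013] [-0.0, 0.03, -0.001]
38 [-0.044, 0.001, -0.014] [-0.0, 0.036, -0.001]
40 [-0.051, 0.001, -0.016] [-0.0, 0.042, -0.001]
42 [-0.058, 0.001, -0.017] [-0.0, 0.048, -0.001]
44 [-0.066, 0.001, -0.018] [-0.0, 0.054, -0.001]
46 [-0.073, 0.001, -0.019] [-0.0, 0.06, -0.001]
```

View pics/s5.png

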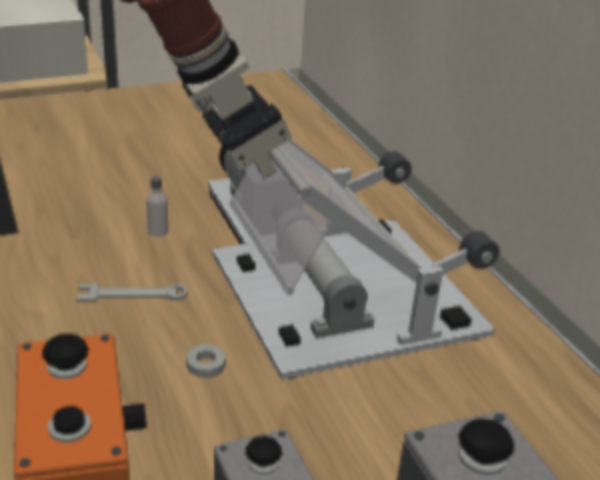

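The hood is now at about 26°, with the fingers under the bar near (290,180) and light force. Continuing the arc while making the tool steeper.

Request:
servo_tool(xyz=[[-0.008,0,-0.003],[-0.015,0,-0.006],[-0.022,0,-0.008],[-0.029,0,-0.011],[-0.036,0,-0.013],[-0.044,0,-0.014],[-0.051,0,-0.016],[-0.058,0,-0.017],[-0.066,0,-0.018],[-0.073,0,-0.019]], delta_rot=[[0,0.006,0],[0,0.012,0],[0,0.018,0],[0,0.024,0],[0,0.03,0],[0,0.036,0],[0,0.042,0],[0,0.048,0],[0,0.054,0],[0,0.06,0]])

```text
t: 14.4
tcp_pos: [0.6336, -0.0189, 0.2758]
tool_rot: [179.8, 16.9, 179.8]
force: [-0.4, -0.8, -0.5]
finger_gap: 0.005
gripper_force: 0.2
```

```bash
python3 -c "
from arc import *
rows(range(46,68,2))"
```

```text
p [ 0.6336 -0.0189  0.2758] F [-0.4 -0.8 -0.5] q [ 38.  35. -64.  95.  44.  57.  52.]
46 [0.001, 0.001, 0.0] [0.001, 0.001, -0.001]
48 [-0.006, 0.001, -0.001] [0.001, 0.007, -0.001]
50 [-0.013, 0.001, -0.003] [0.001, 0.013, -0.001]
52 [-0.02, 0.001, -0.004] [0.001, 0.019, -0.001]
54 [-0.028, 0.001, -0.005] [0.001, 0.025, -0.001]
56 [-0.035, 0.001, -0.006] [0.001, 0.031, -0.001]
58 [-0.043, 0.001, -0.006] [0.001, 0.037, -0.001]
60 [-0.05, 0.001, -0.007] [0.001, 0.043, -0.001]
62 [-0.058, 0.001, -0.006] [0.001, 0.049, -0.001]
64 [-0.066, 0.001, -0.006] [0.001, 0.049, -0.001]
66 [-0.074, 0.001, -0.005] [0.001, 0.049, -0.001]
```

Request:
servo_tool(xyz=[[-0.006,0,-0.001],[-0.013,0,-0.003],[-0.02,0,-0.004],[-0.028,0,-0.005],[-0.035,0,-0.006],[-0.043,0,-0.006],[-0.05,0,-0.007],[-0.058,0,-0.007],[-0.066,0,-0.006],[-0.066,0,-0.006]], delta_rot=[[0,0.007,0],[0,0.013,0],[0,0.019,0],[0,0.025,0],[0,0.031,0],[0,0.037,0],[0,0.043,0],[0,0.049,0],[0,0.049,0],[0,0.049,0]])

```text
t: 15.4
tcp_pos: [0.6954, -0.0188, 0.3002]
tool_rot: [179.8, 8.1, 179.8]
force: [-0.9, 0.1, 0.3]
finger_gap: 0.004
gripper_force: 0.0
```

```bash
python3 -c "
from arc import *
goto([.55,-.018,.33],5)
p=robot.camera('side');cv2.imwrite('pics/s6.png',cv2.resize(p['image'][80:320,160:460,::-1],None,fx=2,fy=2))"
```

```text
xyz [ 0.1398  0.0004 -0.05  ] rot [ 0.0008  0.0173 -0.0012] q [ 28.8  42.9 -61.4  73.1  40.8  77.1  60.4] p [ 0.6954 -0.0188  0.3002] F [-0.9  0.1  0.3] z [ 0.141  0.003 -0.99 ]
```

View pics/s6.png

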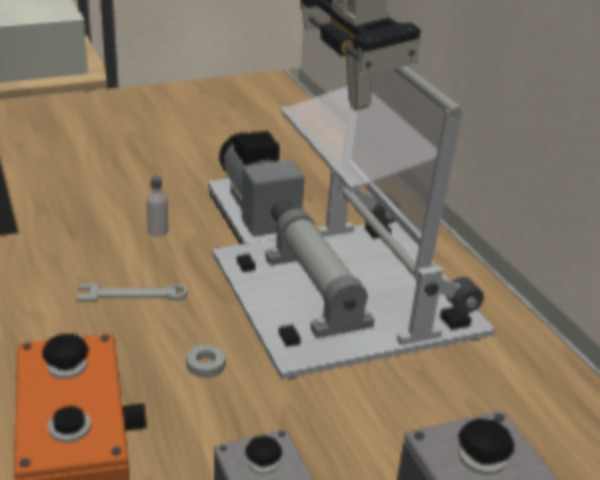

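The hood has gone past balance and is falling open by itself; the fingers at (358,100) are just above the now-level front sheet. Withdrawing straight up, then back.

Request:
servo_tool(xyz=[[0.003,0,-0.03],[0.006,0,-0.06],[0.01,0,-0.09],[0.03,0,-0.11],[0.06,0,-0.11],[0.1,0,-0.11],[0.14,0,-0.11],[0.18,0,-0.11],[0.18,0,-0.11],[0.18,0,-0.11]], delta_rot=[[0,0,0],[0,0,0],[0,0,0],[0,0,0],[0,0,0],[0,0,0],[0,0,0],[0,0,0],[0,0,0],[0,0,0]])

```text
t: 16.45
tcp_pos: [0.5, -0.0192, 0.3844]
tool_rot: [-180.0, 8.1, 179.8]
force: [-0.2, -0.4, -0.1]
finger_gap: 0.007
gripper_force: 0.0
```

```bash
python3 -c "
from arc import *
for i in range(2):
    p=robot.camera('side'); 
    d=robot.cut_out(p,'hood')[0]; q=pts(p,d['pixels']); t=q[q[:,2]>np.percentile(q[:,2],97)]; print(t.mean(0),d['confidence'])
    st=robot.cut_out(p,'stop_top')
    for e in st: print(e['location'],pts(p,e['pixels'])[:,2].max())
for t in ('wrench','bearing','threadlock'):
    for d in robot.cut_out(p,t)[:1]: print(t,np.median(pts(p,d['pixels']),0).round(3))
print(robot.state()['force'],robot.state()['tcp_pos'],robot.state()['t'])
cv2.imwrite('pics/s7.png',p['image'][:,:,::-1])"
```

```text
[ 0.78292839 -0.03719409  0.3452391 ] 0.8
[192.1, 254.7] 0.11798928439165246
[401.2, 302.5] 0.12157887039888993
[218.7, 355.8] 0.08635582234805639
[289.9, 305.1] 0.0853194228944818
[ 0.78290523 -0.03566018  0.34532266] 0.87
[216.1, 357.5] 0.08694039651083352
[291.2, 304.2] 0.08696921622121245
[192.7, 255.8] 0.11842073747922988
wrench [0.406 0.078 0.008]
bearing [ 0.464 -0.106  0.015]
threadlock [0.486 0.225 0.051]
[0.75998569 0.19996074 0.40756935] [ 0.50106735 -0.01826491  0.38407936] 16.9
```

View pics/s7.png

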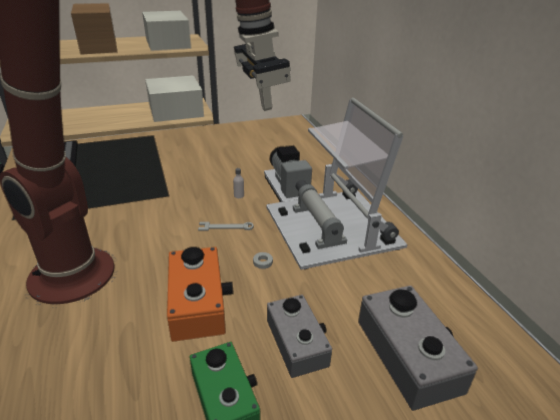

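The hood stands fully open, with the bar at x≈0.783 against 0.785 expected. It is at rest, the arm is clear and the loose items are unmoved.

```bash
python3 -c "
from rig import robot
print(robot.hand_in())"
```

```text
the job is handed in; nothing more can be done
None
```

I pressed the stop button and eased the hood up past its balance point. It stood fully open by itself with the arm clear and the wrench, bearing and bottle unmoved, and the job is handed in (no verdict was returned).

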